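Set up a pH calibration station

ROBOT

A 6-joint arm with a two-finger parallel gripper is mounted at the origin on the work surface. World frame = base frame: x ahead of the robot, y to its left, z up, the work surface at z = 0. Lengths are in m, angles in rad, forces in N, time in s.
With the tool pointing down it reaches from about 0.375 to 0.975 m from the base axis. Payload 3.8 kg.
Tool frame: the origin (TCP) lies on the centre line of the jaws, within the pads' length; the fingertips stand 8 mm ahead of it and the grasp point (between the pads) lies 11 mm behind it; z points along the fingers, y is the direction in which the jaws open and shut (so a half turn about z gives the same grasp; the last joint's range is limited). The gripper opens to 85 mm and grips with 20 to 120 N. Pads are 22 mm wide; open, the fingers measure 114 mm over their backs; the gripper's body (76 mm by 85 mm) begins 54 mm behind the grasp point. The pads swing forward as they close: fully open they stand 13 mm farther back than shut.
Start: joints at [1.186, 0.264, 1.604, -0, 1.274, -0.037], TCP at [0.23, 0.635, 0.239] pointing down, gripper open.
Joint ranges: [-2.63, 2.63], [-0.94, 2.18], [0.31, 2.57], [-1.31, 4.45], [0, 2.66], [-2.55, 2.55]. Speed limits (rad/s): [2.57, 2.57, 3.14, 3.14, 3.14, 3.14].

INTERFACE

Orientations are given as a rotation vector (axis times angle).
In Python, from workcell import * gives the robot as it stands.
- The arm moves only by the tool play_rows, never from a script. Its arguments are lists of equal length, an entry for each row: "slide": the shift along the tool's x, y, z in cm, a list of three; "delta_rot": the turn, a rotation vector about the tool's x, y, z in rad, a list of three. In form: {"slide": [[x, y, z], ...], "delta_rot": [[wx, wy, wz], ...]}. A call has 1 to 12 rows; each row is the pose to reach, as a shift and turn from the pose measured when the call began, along the tool's axes at that moment; what a row does not reach only later rows make up. A row lasts 1/12 s, in which the tool goes at most 41.7 mm and 7.16 degrees, less where a joint would pass 70% of its speed; a pose out of reach is approached as far as the arm can. A call with a gripper value outside its range is refused whole. "hand" is the opening, from 0 (shut) to 1 (fully open), set as the call begins (left out, the last holds). The fingers move at their own pace and stop on an object; "force" is the grip in N (left out, the last holds). Time passes only in rows, so rows that repeat a pose let the fingers close. It gives the time, the measured TCP pose, the force and the opening at its end, in the units of the state.
- read_state(): the state, without advancing time (a new reading comes with each control period).
- read_camera(name): name is "side" or "top"; returns a dict with "image" (400x640x3 uint8, red, green, blue), "depth" (400x640 float32, m along the optical axis (not along the pixel's ray), 0 where there is no reading), "fovy" (degrees; the focal length in pixels is half the picture's height over the tangent of half this angle, whatever the lens; pixels are square), "cx", "cy" (the principal point, pixels), "world_from_camera" (4x4, takes a point from camera to world coordinates). Camera axes: x right, y up, looking along -z (the intrinsics and any distortion apply to the point x, -y, -z); pixel columns grow to the right and rows downward; lengths in m; the calibration is good to about 2 mm. A picture is of the moment at which its call begins.
- finish_job(): hands the job in, once; it reports no verdict.
Trained networks look in a picture, given as the dict that the camera call returned (one of the last four; its "shot" number tells which), for a name from the list of things; names that differ only in an ending like _2 or _b are one class to them, and where a whole thing is asked for, a point or a joint stands for the part that bears it (a point fixed in the world has none). Each returns a list of dicts, best first, with "conf" (0 to 1); they miss things now and then, are a little off and sometimes report something else, mostly with a low value. They report only what shows in the picture. A call takes as long as a camera call.
- spot_in(target, picture): "bbox" ([centre column, centre row, width, height] in pixels, round what is visible of it).
- landmark_of(target, picture): "at" ([column, row] in pixels: a listed point, or the origin of a listed thing).
The state is a dict: "time": time; "q": joint angles; "joint_vel": joint speeds; "joint_torque": joint torques, N m; "tool_pos": TCP position; "tcp_rot": TCP orientation; "wrist_force": force on the tool from outside, world axes, zero at the start; "torque": the same for the moment, N m; "width": opening from 0.0 (shut) to 1.0 (fully open).
Only numpy, scipy, OpenCV 4.12 (cv2) and the standard library are available. Lean on these libraries where they do the work, as an engineer would, in place of code of your own. Each camera call takes 0.05 s, during which the arm holds its last target.

TASK

Set up the bench for a three-point pH calibration: stand the buffer bottles in the three-bay grey tray, the yellow-capped one in the middle bay with the red-capped one on its left and the blue-capped one on its right, left and right as seen from the robot. Set the amber glass beaker down gently on the middle of the magnetic stirrer's round white plate, and stand the steel rinse beaker on the bench between the tray and the stirrer. Everything must stand upright; leave the black-capped bottle and the wash bottle where they are.

Things in the scene. Friction and masses are not known exactly. Their poses are not given: they have to be found in the camera images.
- bottle_red: white plastic screw-cap bottle with a red cap, a red label band: body 50 mm in diameter, 114 mm tall in all. The cap, 33 mm in diameter, takes up the top 24 mm (90 to 114 mm above the base); below it a narrower neck, then the shoulder, full width below 72 mm. 0.10 to 0.21 kg. Upright at the start; origin at the centre of its underside, z up
- bottle_yellow: white plastic screw-cap bottle with a yellow cap, a yellow label band: body 50 mm in diameter, 114 mm tall in all. The cap, 33 mm in diameter, takes up the top 24 mm (90 to 114 mm above the base); below it a narrower neck, then the shoulder, full width below 72 mm. 0.10 to 0.21 kg. Upright at the start; origin at the centre of its underside, z up
- bottle_blue: white plastic screw-cap bottle with a blue cap, a blue label band: body 50 mm in diameter, 114 mm tall in all. The cap, 33 mm in diameter, takes up the top 24 mm (90 to 114 mm above the base); below it a narrower neck, then the shoulder, full width below 72 mm. 0.10 to 0.21 kg. Upright at the start; origin at the centre of its underside, z up
- beaker_amber: open straight-sided beaker of brown (amber) glass, 54 mm outside diameter (56 mm at its thin rim), 73 mm tall, wall 3 mm, a small white stirring bar inside on its floor. 0.06 to 0.11 kg. Upright at the start; origin at the centre of its underside, z up
- beaker_steel: open straight-sided stainless steel beaker, bare grey metal, 58 mm outside diameter, 76 mm tall, wall 3 mm. 0.06 to 0.13 kg. Upright at the start; origin at the centre of its underside, z up
- tray: shallow grey plastic tray fixed to the bench, 262 mm long (y) by 110 mm deep (x), walls 14 mm high and 4 mm thick, floor 4 mm thick. Two ribs, 4 mm thick and as high as the walls, divide it into three equal bays, 102 mm (x) by 82 mm (y) inside, centred at y = +86, 0 and -86 mm. Origin at the centre of its underside; x points away from the robot, +y to the robot's left, both within 6 degrees
- stirrer: magnetic stirrer fixed to the bench: grey housing 140 by 140 mm, a black knob 12 mm out of its front, on top a flat white round plate 124 mm in diameter, its surface 50 mm above the bench. Origin on the plate's axis at bench height; x away from the robot, +y to the robot's left (within 6 degrees). Tray and stirrer stand side by side, either on the left, 90 to 155 mm of bare bench between them
- bottle_black: white plastic screw-cap bottle with a black cap, a pale label: body 50 mm in diameter, 114 mm tall in all. The cap, 33 mm in diameter, takes up the top 24 mm (90 to 114 mm above the base); below it a narrower neck, then the shoulder, full width below 72 mm. 0.10 to 0.21 kg. Upright at the start; origin at the centre of its underside, z up. Not a buffer; stays where it is
- wash_bottle: white round wash bottle, 60 mm in diameter, with a green cap and a bent green spout, 179 mm tall; stays where it is. Origin at the centre of its underside

How it is judged:
At the end, for the whole second after the job is handed in: Red, yellow, blue bottles stand on the floor of the tray's left, middle, right bay; amber beaker on the stirrer plate within 15 mm of its centre; steel beaker on the bench in the gap between tray and stirrer, within 65 mm of either's centreline in x. All upright (0.08 rad), released, at rest (y of bottle_red in the frame of tray between 0.061 and 0.111 m and x of bottle_red in the frame of tray between -0.033 and 0.033 m and z of bottle_red in the frame of tray between 0.001 and 0.007 m and y of bottle_yellow in the frame of tray between -0.025 and 0.025 m and x of bottle_yellow in the frame of tray between -0.033 and 0.033 m and z of bottle_yellow in the frame of tray between 0.001 and 0.007 m and y of bottle_blue in the frame of tray between -0.111 and -0.061 m and x of bottle_blue in the frame of tray between -0.033 and 0.033 m and z of bottle_blue in the frame of tray between 0.001 and 0.007 m and horizontal distance between beaker_amber and stirrer below 0.015 m and z of beaker_amber in the frame of stirrer between 0.047 and 0.053 m and height (world z) of beaker_steel below 0.004 m and x of beaker_steel in the frame of tray between -0.065 and 0.065 m and x of beaker_steel in the frame of stirrer between -0.065 and 0.065 m and ((y of beaker_steel in the frame of tray below -0.13 m and y of beaker_steel in the frame of stirrer above 0.07 m) or (y of beaker_steel in the frame of tray above 0.13 m and y of beaker_steel in the frame of stirrer below -0.07 m)) and angle between each of bottle_red, bottle_yellow, bottle_blue, beaker_amber, beaker_steel's own z axis and vertical below 0.08 rad and linear speed of each of bottle_red, bottle_yellow, bottle_blue, beaker_amber, beaker_steel below 0.01 m/s and angular speed of each of bottle_red, bottle_yellow, bottle_blue, beaker_amber, beaker_steel below 0.15 rad/s); the robot touches nothing.
It fails at once if the black-capped bottle or the wash bottle shifted by more than 25 mm (distance of any of bottle_black, wash_bottle from where it was at the start of the episode above 0.025 m).
It fails at once if the amber glass beaker banged down on the stirrer (contact over 30 N) (contact force between beaker_amber and stirrer above 30 N).
It fails at once if the amber glass beaker let go more than 10 mm above the stirrer's plate (horizontal distance between beaker_amber and stirrer below 0.08 m and z of beaker_amber in the frame of stirrer above 0.06 m and contact force between beaker_amber and the fingers below 0.02 N).
It also fails if it takes over 122 s, if anything falls off the work surface, if the arm or the gripper's body presses on something with over 40 N, if the wrist force passes 120 N, or if a joint passes its speed limit or range.

## Working session

There is one attempt and no reset: what is moved stays moved. The work goes in short steps, Python scripts to look and compute and a tool call to move; the robot and the scene stay as the last step left them, time stands still between calls to the robot, and variables do not carry over. Pictures are saved under pics/ and viewed, and the job is handed in when it is done.

Besides the shell and the picture viewer there is one more tool, called after "Call:" by a JSON object that holds its "op" and its "data". play_rows: Moves the arm, as the interface text tells. Its arguments: {"type":"object","properties":{"slide":{"type":"array"},"delta_rot":{"type":"array"},"hand":{"type":"number"},"force":{"type":"number"}},"required":["slide","delta_rot"]}

```bash
ls; mkdir -p pics; cat > h.py <<'E'
from workcell import *
import numpy as np, cv2
from scipy.spatial.transform import Rotation as R
def f(c): return c["image"].shape[0]/2/np.tan(np.radians(c["fovy"])/2)
def cloud(c):
    d=c["depth"]; h,w=d.shape; F=f(c); u,v=np.meshgrid(np.arange(w),np.arange(h))
    p=np.stack([(u-c["cx"])/F*d,-(v-c["cy"])/F*d,-d,np.ones_like(d)],-1)
    return (p@np.array(c["world_from_camera"]).T)[...,:3]
def ray(c,px,z):
    F=f(c);T=np.array(c["world_from_camera"]);r=T[:3,:3]@np.array([(px[0]-c["cx"])/F,-(px[1]-c["cy"])/F,-1]);o=T[:3,3]
    return o+r*(z-o[2])/r[2]
def save(c,n): cv2.imwrite("pics/"+n,c["image"][...,::-1])
E
python3 - <<'E'
from h import *
s=read_state(); print(s)
for n in("top","side"):
    c=read_camera(n); save(c,n+"0.png"); print(n,[k for k in c],c["fovy"],c["cx"],c["cy"],np.round(c["world_from_camera"],3).tolist())
    for k in c:
        if k not in("image","depth","fovy","cx","cy","world_from_camera"): print(k,c[k])
    for t in "bottle_red bottle_yellow bottle_blue beaker_amber beaker_steel tray stirrer bottle_black wash_bottle".split():
        print(t,[(np.round(x["at"],0),round(x["conf"],2)) for x in landmark_of(t,c)[:2]],[(np.round(x["bbox"],0),round(x["conf"],2)) for x in spot_in(t,c)[:2]])
E
```

```text
pics
{'time': 0.0, 'q': array([ 1.18607715e+00,  2.64778629e-01,  1.60536262e+00,  1.14901323e-05,
        1.27370966e+00, -3.68961355e-02]), 'joint_vel': array([ 9.35436956e-04,  4.97478423e-04, -7.59140046e-06, -1.05679367e-03,
       -8.27737462e-04,  1.38401457e-03]), 'joint_torque': array([ 1.77752969e-03, -5.15097249e+01, -3.67324054e+01,  5.34685341e-06,
        1.26413174e-02, -2.31270866e-05]), 'tool_pos': array([0.22980396, 0.63392122, 0.23795099]), 'tcp_rot': array([-0.54353047, -3.09372441,  0.00346458]), 'wrist_force': array([ 0.04576182, -0.1774863 ,  0.88860341]), 'torque': array([ 0.00109296, -0.02023629, -0.05919203]), 'width': 0.9965822635683905}
top ['image', 'depth', 'fovy', 'cx', 'cy', 'world_from_camera', 'shot'] 52.70786856524788 312.93424242379757 198.01046412876306 [[-0.011, 0.988, -0.154, 0.32], [-1.0, -0.011, 0.001, 0.074], [-0.001, 0.154, 0.988, 1.376], [0.0, 0.0, 0.0, 1.0]]
shot 1
bottle_red [(array([436., 228.]), 0.49)] [(array([441., 227.,  27.,  22.]), 0.83)]
bottle_yellow [(array([311., 225.]), 0.76)] [(array([312., 228.,   7.,  15.]), 0.75), (array([
[... 1133 characters left out ...]
8.,  22.,  42.]), 0.96), (array([352., 194.,  63.,  48.]), 0.25)]
bottle_blue [(array([300., 262.]), 0.73)] [(array([301., 253.,  19.,  45.]), 0.94)]
beaker_amber [(array([374., 288.]), 0.42)] [(array([275., 177.,  18.,  30.]), 0.79)]
beaker_steel [] [(array([281., 150.,  19.,  30.]), 0.81), (array([380., 290.,  65.,  99.]), 0.57)]
tray [(array([376., 286.]), 0.67)] [(array([381., 290.,  67., 100.]), 0.78)]
stirrer [(array([350., 196.]), 0.56)] [(array([351., 192.,  63.,  45.]), 0.77), (array([323., 102.,  20.,  56.]), 0.19)]
bottle_black [(array([302., 316.]), 0.65)] [(array([304., 303.,  28.,  47.]), 0.66)]
wash_bottle [(array([322., 124.]), 0.66)] [(array([322., 101.,  19.,  55.]), 0.91)]
```

View pics/top0.png

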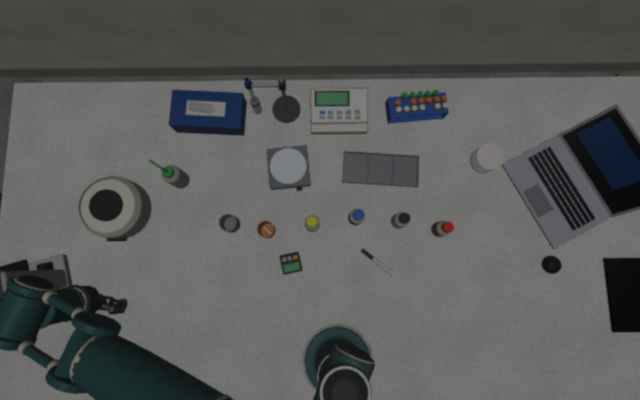

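View pics/side0.png

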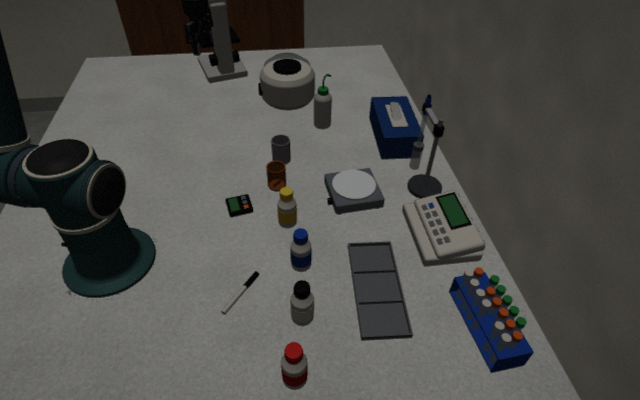

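```bash
python3 - <<'E'
from h import *
ct=read_camera("top"); cs=read_camera("side")
np.savez("c0.npz",t=cloud(ct),s=cloud(cs),ti=ct["image"],si=cs["image"])
g={"steel":(230,222),"amber":(266,229),"yellow":(312,223),"blue":(357,216),"black":(402,220),"red":(445,228),"stir":(289,167),"tray":(380,169)}
T=cloud(ct);S=cloud(cs)
for n,P in(("top",T),("side",S)):
    print(n)
    # bench height check
    if n=="top":
        for px in((450,260),(330,280),(250,320),(210,150),(330,180)): print("bench",px,np.round(P[px[1],px[0]],3))
    else:
        for px in((330,300),(200,250),(330,230),(240,150)): print("bench",px,np.round(P[px[1],px[0]],3))
    for k,(u,v) in g.items():
        o=T[v,u]
        m=(np.hypot(P[...,0]-o[0],P[...,1]-o[1])<(.05 if k not in("stir","tray") else .16))&(P[...,2]>.012 if k!="tray" else P[...,2]>.008)
        Q=P[m]; zm=np.percentile(Q[:,2],98)
        A=Q[Q[:,2]>zm-.012]
        print(k,"ref",np.round(o,3),len(Q),"zmax",round(zm,4),"topmean",np.round(A.mean(0),4),"bb",np.round(A.min(0),3),np.round(A.max(0),3))
E
```

```text
top
bench (450, 260) [ 0.318 -0.385  0.006]
bench (330, 280) [ 0.256  0.018 -0.005]
bench (250, 320) [0.13  0.284 0.002]
bench (210, 150) [ 0.71   0.433 -0.004]
bench (330, 180) [0.597 0.013 0.001]
steel ref [0.454 0.357 0.001] 188 zmax 0.0794 topmean [0.4448 0.3531 0.0746] bb [0.418 0.323 0.067] [0.474 0.381 0.08 ]
amber ref [0.428 0.232 0.013] 138 zmax 0.0773 topmean [0.4246 0.2314 0.0724] bb [0.397 0.203 0.066] [0.45  0.258 0.079]
yellow ref [0.437 0.076 0.115] 201 zmax 0.1175 topmean [0.4414 0.0796 0.1133] bb [0.425 0.064 0.106] [0.457 0.095 0.12 ]
blue ref [ 0.458 -0.065  0.114] 214 zmax 0.117 topmean [ 0.4624 -0.0677  0.1135] bb [ 0.448 -0.085  0.109] [ 0.477 -0.052  0.12 ]
black ref [ 0.444 -0.206  0.112] 246 zmax 0.1167 topmean [ 0.4496 -0.2128  0.1129] bb [ 0.434 -0.229  0.105] [ 0.466 -0.196  0.118]
red ref [ 0.417 -0.339  0.113] 277 zmax 0.116 topmean [ 0.4193 -0.3474  0.1128] bb [ 0.404 -0.364  0.105] [ 0.436 -0.331  0.121]
stir ref [0.633 0.152 0.048] 1752 zmax 0.0545 topmean [0.6353 0.157  0.0487] bb [0.563 0.085 0.042] [0.708 0.23  0.057]
tray ref [ 0.633 -0.162  0.003
[... 565 characters left out ...]
0747 0.1111] bb [0.428 0.06  0.103] [0.461 0.094 0.116]
blue ref [ 0.458 -0.065  0.114] 709 zmax 0.1145 topmean [ 0.4647 -0.0734  0.1114] bb [ 0.449 -0.087  0.103] [ 0.482 -0.055  0.116]
black ref [ 0.444 -0.206  0.112] 833 zmax 0.1143 topmean [ 0.4516 -0.2177  0.1115] bb [ 0.435 -0.232  0.103] [ 0.469 -0.198  0.116]
red ref [ 0.417 -0.339  0.113] 966 zmax 0.1145 topmean [ 0.4224 -0.3522  0.1119] bb [ 0.406 -0.367  0.103] [ 0.439 -0.334  0.116]
stir ref [0.633 0.152 0.048] 2079 zmax 0.0517 topmean [0.6366 0.1473 0.0468] bb [0.566 0.08  0.04 ] [0.712 0.229 0.054]
tray ref [ 0.633 -0.162  0.003] 1078 zmax 0.0329 topmean [ 0.7701 -0.1017  0.0294] bb [ 0.759 -0.122  0.021] [ 0.788 -0.066  0.036]
```

```bash
python3 - <<'E'
from h import *
d=np.load("c0.npz")
from scipy import ndimage as N
for n,i,seed in(("t","ti",(380,175)),("s","si",(375,290))):
    im=d[i].astype(int);P=d[n]
    g=cv2.cvtColor(d[i],cv2.COLOR_RGB2GRAY).astype(int)
    # tray: dark grey within region
    m=(g<95)&(abs(P[...,2])<.03)&(P[...,0]>.54)&(P[...,0]<.735)&(P[...,1]<.06)&(P[...,1]>-.36)
    m=N.binary_opening(m); l,_=N.label(m); m=l==l[seed[1],seed[0]] if l[seed[1],seed[0]] else m
    q=P[m][:,:2].astype(np.float32); print(n,"tray",len(q),cv2.minAreaRect(q*1000),q.mean(0), "grey",g[seed[1],seed[0]])
    # stirrer plate
    R_=(abs(P[...,2]-.05)<.02)&(P[...,0]>.54)&(P[...,0]<.74)&(P[...,1]>.05)&(P[...,1]<.25)
    sat=g[R_]; th,_=cv2.threshold(sat.astype(np.uint8).reshape(-1,1),0,255,cv2.THRESH_OTSU)
    m=R_&(g>th); l,k=N.label(m); m=l==1+np.argmax(N.sum(m,l,range(1,k+1)))
    q=P[m]; print("plate",th,len(q),q.mean(0),cv2.minEnclosingCircle((q[:,:2]*1000).astype(np.float32)))
    m2=R_&(g<=th)&(P[...,2]>.03)
    q=P[R_&(P[...,2]>.035)][:,:2].astype(np.float32); print("housing",cv2.minAreaRect(q*1000))
E
```

```text
t tray 2456 ((635.1223754882812, -163.26202392578125), (267.13262939453125, 117.54240417480469), 85.61470031738281) [ 0.6336493 -0.1622915] grey 75
plate 96.0 1026 [0.63823215 0.15631612 0.04937303] ((639.63525390625, 157.06747436523438), 63.010337829589844)
housing ((631.21826171875, 157.15264892578125), (149.28125, 139.733642578125), 6.057107448577881)
s tray 4765 ((638.0888671875, -156.23306274414062), (276.9701232910156, 117.30610656738281), 85.7816390991211) [ 0.63474363 -0.1725345 ] grey 57
plate 91.0 1003 [0.63978234 0.15496774 0.04887156] ((643.37939453125, 160.59043884277344), 68.3857192993164)
housing ((635.0631713867188, 154.08816528320312), (145.0443572998047, 140.74343872070312), 5.390896320343018)
```

```bash
python3 - <<'E'
import numpy as np,cv2
d=np.load("c0.npz")
a=cv2.resize(d["ti"][130:260,200:480],None,fx=2.8,fy=2.8,interpolation=cv2.INTER_CUBIC)
cv2.imwrite("pics/crop.png",np.clip(a[...,::-1]*1.6,0,255))
E
```

```text
[ WARN:0@0.090] global loadsave.cpp:1063 imwrite_ Unsupported depth image for selected encoder is fallbacked to CV_8U.
```

View pics/crop.png

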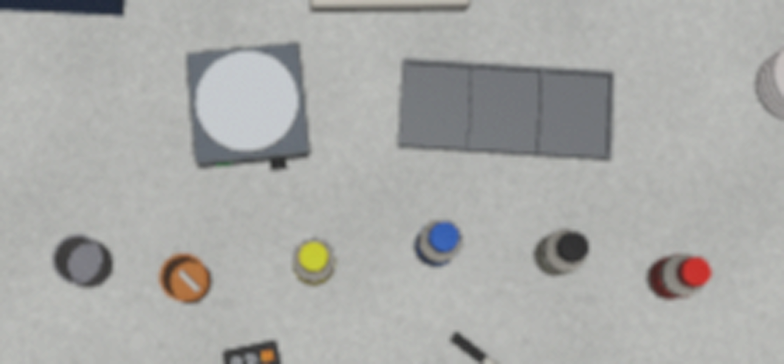

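```bash
cat >> h.py <<'E'
def go(x,y,z,yaw=0):
    "yaw: tool y direction from world +x"
    s=read_state(); Rc=R.from_rotvec(s["tcp_rot"]).as_matrix(); c,n=np.cos(yaw),np.sin(yaw)
    ty=np.array([c,n,0]);tz=np.array([0,0,-1.]);Rt=np.stack([np.cross(ty,tz),ty,tz],1)
    print("slide cm",np.round(Rc.T@(np.array([x,y,z])-s["tool_pos"])*100,2),"rot",np.round(R.from_matrix(Rc.T@Rt).as_rotvec(),3),"t",round(s["time"],2),"pos",np.round(s["tool_pos"],4),"w",round(s["width"],3))
E
python3 -c "
from h import *
go(.447,.351,.2)"
```

```text
slide cm [-30.06 -19.26   3.93] rot [-0.    -0.     1.223] t 2.0 pos [0.2301 0.6346 0.2393] w 1.001
```

Call:
{"op": "play_rows", "data": {"slide": [[-30.1,-19.3,3.9],[-30.1,-19.3,3.9],[-30.1,-19.3,3.9],[-30.1,-19.3,3.9],[-30.1,-19.3,3.9],[-30.1,-19.3,3.9],[-30.1,-19.3,3.9],[-30.1,-19.3,3.9],[-30.1,-19.3,3.9],[-30.1,-19.3,3.9],[-30.1,-19.3,3.9],[-30.1,-19.3,3.9]], "delta_rot": [[0,0,1.223],[0,0,1.223],[0,0,1.223],[0,0,1.223],[0,0,1.223],[0,0,1.223],[0,0,1.223],[0,0,1.223],[0,0,1.223],[0,0,1.223],[0,0,1.223],[0,0,1.223]], "hand": 1}}

```text
time: 3.0
tool_pos: [0.4475, 0.3504, 0.2004]
tcp_rot: [-2.219, -2.223, -0.0]
wrist_force: [-0.4, -0.9, -0.6]
width: 0.998
```

```bash
python3 -c "
from h import *
go(.447,.351,.034)"
```

```text
slide cm [ 0.06 -0.05 16.64] rot [-0.    -0.     0.002] t 3.0 pos [0.4475 0.3504 0.2004] w 0.998
```

Call:
{"op": "play_rows", "data": {"slide": [[0,0,4],[0,0,8],[0,0,12],[0,0,14.5],[0,0,16],[0,0,16.6],[0,0,16.6]], "delta_rot": [[0,0,0],[0,0,0],[0,0,0],[0,0,0],[0,0,0],[0,0,0],[0,0,0]]}}

```text
time: 3.58
tool_pos: [0.4457, 0.3506, 0.0327]
tcp_rot: [-2.215, -2.226, 0.005]
wrist_force: [-0.7, 1.3, 0.7]
width: 1.001
```

Call:
{"op": "play_rows", "data": {"slide": [[0,0,0],[0,0,0],[0,0,0],[0,0,0],[0,0,0],[0,0,0],[0,0,0],[0,0,0],[0,0,0]], "delta_rot": [[0,0,0],[0,0,0],[0,0,0],[0,0,0],[0,0,0],[0,0,0],[0,0,0],[0,0,0],[0,0,0]], "hand": 0, "force": 40}}

```text
time: 4.33
tool_pos: [0.4471, 0.3518, 0.0347]
tcp_rot: [-2.215, -2.226, -0.001]
wrist_force: [-0.5, 1.2, 6.9]
width: 0.665
```

Call:
{"op": "play_rows", "data": {"slide": [[0,0,-2],[0,0,-5],[0,0,-9],[0,0,-12],[0,0,-13],[0,0,-13]], "delta_rot": [[0,0,0],[0,0,0],[0,0,0],[0,0,0],[0,0,0],[0,0,0]]}}

```text
time: 4.83
tool_pos: [0.4493, 0.3531, 0.169]
tcp_rot: [2.215, 2.227, 0.013]
wrist_force: [0.6, 0.0, -1.1]
width: 0.66
```

```bash
python3 -c "
from h import *
go(.637,.030,.164)
print(read_state()['wrist_force'])"
```

```text
slide cm [-32.41  18.6    0.44] rot [ 0.006 -0.006  0.005] t 4.83 pos [0.4493 0.3531 0.169 ] w 0.66
[ 0.64872981  0.00625226 -1.10096642]
```

Call:
{"op": "play_rows", "data": {"slide": [[-2,1,0.4],[-5,3,0.4],[-9,5,0.4],[-13,7.5,0.4],[-17,10,0.4],[-21,12,0.4],[-25,14.5,0.4],[-28.5,16.5,0.4],[-31,18,0.4],[-32.4,18.6,0.4],[-32.4,18.6,0.4],[-32.4,18.6,0.4]], "delta_rot": [[0,0,0],[0,0,0],[0,0,0],[0,0,0],[0,0,0],[0,0,0],[0,0,0],[0,0,0],[0,0,0],[0,0,0],[0,0,0],[0,0,0]]}}

```text
time: 5.83
tool_pos: [0.6357, 0.0284, 0.1611]
tcp_rot: [-2.217, -2.221, -0.008]
wrist_force: [-0.4, 0.7, -0.8]
width: 0.666
```

```bash
python3 - <<'E'
from h import *
go(.637,.030,.036)
c=read_camera("side"); save(c,"s1.png")
E
```

```text
slide cm [ 0.09  0.11 12.51] rot [ 0.002 -0.006  0.002] t 5.83 pos [0.6357 0.0284 0.1611] w 0.666
```

View pics/s1.png

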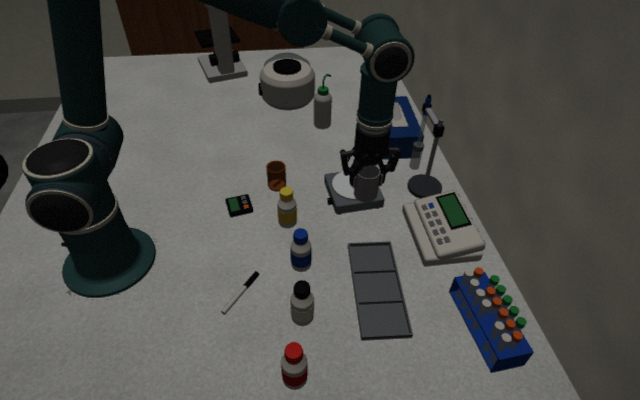

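Call:
{"op": "play_rows", "data": {"slide": [[0,0,3],[0,0,6.5],[0,0,9.5],[0,0,11.5],[0,0,12.1],[0,0,12.5],[0,0,12.6],[0,0,12.6]], "delta_rot": [[0,0,0],[0,0,0],[0,0,0],[0,0,0],[0,0,0],[0,0,0],[0,0,0],[0,0,0]]}}

```text
time: 6.55
tool_pos: [0.6352, 0.0316, 0.0357]
tcp_rot: [-2.214, -2.225, -0.009]
wrist_force: [0.0, -0.1, -1.6]
width: 0.666
```

Call:
{"op": "play_rows", "data": {"slide": [[0,0,0],[0,0,0],[0,0,0],[0,0,0],[0,0,0],[0,0,0],[0,0,0]], "delta_rot": [[0,0,0],[0,0,0],[0,0,0],[0,0,0],[0,0,0],[0,0,0],[0,0,0]], "hand": 1}}

```text
time: 7.13
tool_pos: [0.6353, 0.0315, 0.0357]
tcp_rot: [-2.214, -2.225, -0.009]
wrist_force: [1.1, 0.9, -0.8]
width: 1.001
```

Call:
{"op": "play_rows", "data": {"slide": [[0,0,-2],[0,0,-5],[0,0,-9],[0,0,-13],[0,0,-16],[0,0,-16]], "delta_rot": [[0,0,0],[0,0,0],[0,0,0],[0,0,0],[0,0,0],[0,0,0]]}}

```text
time: 7.63
tool_pos: [0.6401, 0.0305, 0.2052]
tcp_rot: [2.211, 2.221, 0.025]
wrist_force: [1.1, 0.2, 0.6]
width: 1.001
```

```bash
python3 - <<'E'
from h import *
go(.4245,.230,.20)
c=read_camera("side"); save(c,"s2.png")
E
```

```text
slide cm [ 20.05 -21.47   0.29] rot [ 0.017 -0.006  0.005] t 7.63 pos [0.6401 0.0305 0.2052] w 1.001
```

View pics/s2.png

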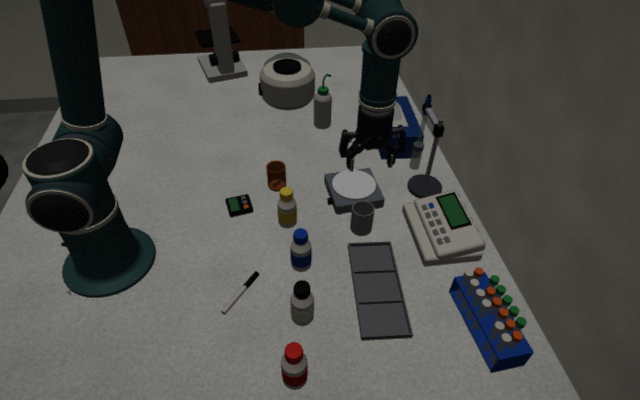

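Steel beaker stands upright in the gap at about (362,218). Now the amber beaker.

Call:
{"op": "play_rows", "data": {"slide": [[20,-21.5,0.3],[20,-21.5,0.3],[20,-21.5,0.3],[20,-21.5,0.3],[20,-21.5,0.3],[20,-21.5,0.3],[20,-21.5,0.3],[20,-21.5,0.3],[20,-21.5,0.3],[20,-21.5,0.3]], "delta_rot": [[0.017,0,0],[0.017,0,0],[0.017,0,0],[0.017,0,0],[0.017,0,0],[0.017,0,0],[0.017,0,0],[0.017,0,0],[0.017,0,0],[0.017,0,0]]}}

```text
time: 8.52
tool_pos: [0.4223, 0.2292, 0.1964]
tcp_rot: [-2.209, -2.223, 0.0]
wrist_force: [0.6, -0.3, 0.9]
width: 1.003
```

```bash
python3 - <<'E'
from h import *
go(.4245,.230,.033)
E
```

```text
slide cm [-1.000e-02  3.100e-01  1.634e+01] rot [-0.005 -0.005  0.006] t 8.52 pos [0.4223 0.2292 0.1964] w 1.003
```

Call:
{"op": "play_rows", "data": {"slide": [[0,0.3,3],[0,0.3,7],[0,0.3,11],[0,0.3,14],[0,0.3,15.8],[0,0.3,16.3],[0,0.3,16.3]], "delta_rot": [[0,0,0],[0,0,0],[0,0,0],[0,0,0],[0,0,0],[0,0,0],[0,0,0]]}}

```text
time: 9.1
tool_pos: [0.4237, 0.2282, 0.0313]
tcp_rot: [-2.211, -2.219, 0.007]
wrist_force: [-0.2, 0.7, 0.2]
width: 1.0
```

Call:
{"op": "play_rows", "data": {"slide": [[0,0,0],[0,0,0],[0,0,0],[0,0,0],[0,0,0],[0,0,0],[0,0,0],[0,0,0],[0,0,0]], "delta_rot": [[0,0,0],[0,0,0],[0,0,0],[0,0,0],[0,0,0],[0,0,0],[0,0,0],[0,0,0],[0,0,0]], "hand": 0, "force": 30}}

```text
time: 9.85
tool_pos: [0.4254, 0.2288, 0.033]
tcp_rot: [-2.212, -2.221, 0.002]
wrist_force: [-0.2, -2.1, 5.7]
width: 0.631
```

Call:
{"op": "play_rows", "data": {"slide": [[0,0,-1],[0,0,-3],[0,0,-6],[0,0,-10],[0,0,-13],[0,0,-14],[0,0,-14]], "delta_rot": [[0,0,0],[0,0,0],[0,0,0],[0,0,0],[0,0,0],[0,0,0],[0,0,0]]}}

```text
time: 10.43
tool_pos: [0.4286, 0.2296, 0.1774]
tcp_rot: [-2.213, -2.223, -0.01]
wrist_force: [0.6, -0.3, -0.8]
width: 0.625
```

```bash
python3 - <<'E'
from h import *
go(.639,.156,.174)
E
```

```text
slide cm [-7.46 21.01  0.31] rot [ 0.001 -0.008  0.005] t 10.43 pos [0.4286 0.2296 0.1774] w 0.625
```

Call:
{"op": "play_rows", "data": {"slide": [[-0.5,1.5,0.3],[-1.4,4,0.3],[-2.5,7,0.3],[-3.7,10.5,0.3],[-5,14,0.3],[-6.2,17.5,0.3],[-7,20,0.3],[-7.5,21,0.3],[-7.5,21,0.3],[-7.5,21,0.3],[-7.5,21,0.3]], "delta_rot": [[0,0,0],[0,0,0],[0,0,0],[0,0,0],[0,0,0],[0,0,0],[0,0,0],[0,0,0],[0,0,0],[0,0,0],[0,0,0]]}}

```text
time: 11.35
tool_pos: [0.637, 0.1557, 0.1724]
tcp_rot: [-2.211, -2.222, -0.006]
wrist_force: [0.6, -0.1, -1.0]
width: 0.628
```

```bash
python3 - <<'E'
from h import *
go(.639,.156,.0835)
E
```

```text
slide cm [-0.03  0.22  8.89] rot [-0.002 -0.007  0.005] t 11.35 pos [0.637  0.1557 0.1724] w 0.628
```

Descend slowly to about 8 mm above the plate, then look.

Call:
{"op": "play_rows", "data": {"slide": [[0,0.2,2],[0,0.2,4],[0,0.2,5.5],[0,0.2,6.5],[0,0.2,7.2],[0,0.2,7.7],[0,0.2,8],[0,0.2,8],[0,0.2,8],[0,0.2,8]], "delta_rot": [[0,0,0],[0,0,0],[0,0,0],[0,0,0],[0,0,0],[0,0,0],[0,0,0],[0,0,0],[0,0,0],[0,0,0]]}}

```text
time: 12.18
tool_pos: [0.6395, 0.1564, 0.0934]
tcp_rot: [-2.212, -2.222, -0.008]
wrist_force: [0.1, -0.7, -0.4]
width: 0.629
```

```bash
python3 - <<'E'
from h import *
go(.639,.156,.0835)
c=read_camera("side"); cv2.imwrite("pics/s3.png",cv2.resize(c["image"][120:240,270:430,::-1],None,fx=4,fy=4,interpolation=cv2.INTER_CUBIC))
E
```

```text
slide cm [-0.05 -0.05  0.99] rot [-0.001 -0.008  0.005] t 12.18 pos [0.6395 0.1564 0.0934] w 0.629
```

View pics/s3.png

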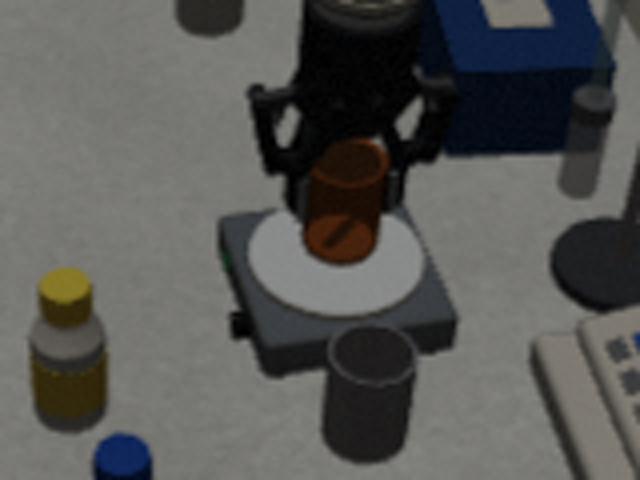

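```bash
python3 - <<'E'
from h import *
go(.639,.156,.0835)
for n in("side","top"):
    c=read_camera(n);P=cloud(c);im=c["image"].astype(int)
    print(n,"plate px (354,185)->",ray(c,(354,185),.05)) if n=="side" else 0
    T=np.array(c["world_from_camera"]);F=f(c)
    def proj(p):
        q=np.linalg.inv(T)@np.r_[p,1]; return c["cx"]+F*q[0]/-q[2], c["cy"]-F*q[1]/-q[2]
    print("proj (.639,.156,.05)",np.round(proj((.639,.156,.05)),1))
    img=c["image"][...,::-1].copy()
    big=cv2.resize(img,None,fx=4,fy=4,interpolation=cv2.INTER_CUBIC)
    for (ce,r,z,col) in(((.639,.156),.062,.05,(0,255,0)),((.6395,.1564),.027,.06,(255,0,255)),((.6395,.1564),.027,.133,(255,0,255))):
        pts=[np.array(proj((ce[0]+r*np.cos(a),ce[1]+r*np.sin(a),z)))*4+1.5 for a in np.linspace(0,6.283,60)]
        cv2.polylines(big,[np.int32(np.round(pts))],True,col,1)
    u,v=proj((.639,.156,.05)); u,v=int(u*4),int(v*4)
    cv2.imwrite(f"pics/ov_{n}.png",big[v-220:v+200,u-280:u+280])
E
```

```text
slide cm [-0.04 -0.05  0.99] rot [-0.001 -0.008  0.005] t 12.23 pos [0.6395 0.1564 0.0934] w 0.625
side plate px (354,185)-> [0.63932374 0.14795776 0.05      ]
proj (.639,.156,.05) [353.3 183.1]
proj (.639,.156,.05) [287.8 165.3]
```

View pics/ov_side.png

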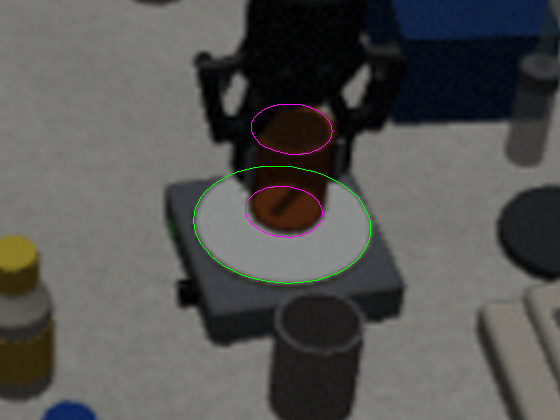

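View pics/ov_top.png

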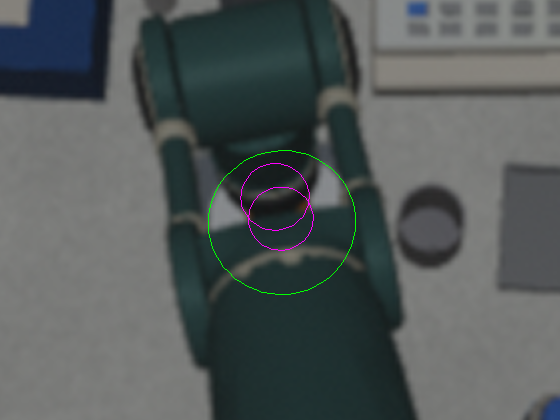

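Call:
{"op": "play_rows", "data": {"slide": [[0,0,0.3],[0,0,0.5],[0,0,0.7],[0,0,0.8],[0,0,0.85],[0,0,0.9],[0,0,0.95],[0,0,1.0],[0,0,1.0]], "delta_rot": [[0,0,0],[0,0,0],[0,0,0],[0,0,0],[0,0,0],[0,0,0],[0,0,0],[0,0,0],[0,0,0]]}}

```text
time: 13.08
tool_pos: [0.6394, 0.1564, 0.0832]
tcp_rot: [-2.212, -2.222, -0.007]
wrist_force: [0.5, -0.2, -0.5]
width: 0.626
```

Call:
{"op": "play_rows", "data": {"slide": [[0,0,0.05],[0,0,0.1],[0,0,0.15],[0,0,0.15]], "delta_rot": [[0,0,0],[0,0,0],[0,0,0],[0,0,0]]}}

```text
time: 13.42
tool_pos: [0.6395, 0.1565, 0.083]
tcp_rot: [-2.212, -2.222, -0.008]
wrist_force: [-3.7, 0.1, 6.4]
width: 0.629
```

In contact at about 6 N. Release.

Call:
{"op": "play_rows", "data": {"slide": [[0,0,0],[0,0,0],[0,0,0],[0,0,0],[0,0,0],[0,0,0],[0,0,0]], "delta_rot": [[0,0,0],[0,0,0],[0,0,0],[0,0,0],[0,0,0],[0,0,0],[0,0,0]], "hand": 1}}

```text
time: 14.0
tool_pos: [0.6394, 0.1565, 0.0828]
tcp_rot: [-2.212, -2.222, -0.007]
wrist_force: [0.4, -0.0, 0.5]
width: 0.993
```

Call:
{"op": "play_rows", "data": {"slide": [[0,0,-1],[0,0,-4],[0,0,-8],[0,0,-12],[0,0,-14],[0,0,-14]], "delta_rot": [[0,0,0],[0,0,0],[0,0,0],[0,0,0],[0,0,0],[0,0,0]]}}

```text
time: 14.5
tool_pos: [0.6437, 0.1562, 0.2319]
tcp_rot: [2.215, 2.226, 0.025]
wrist_force: [1.5, -0.1, 1.0]
width: 0.997
```

```bash
python3 - <<'E'
from h import *
go(.443,.078,.21)
E
```

```text
slide cm [ -7.75 -20.13   1.87] rot [ 0.012 -0.01   0.005] t 14.5 pos [0.6437 0.1562 0.2319] w 0.997
```

Call:
{"op": "play_rows", "data": {"slide": [[-7.8,-20.1,1.9],[-7.8,-20.1,1.9],[-7.8,-20.1,1.9],[-7.8,-20.1,1.9],[-7.8,-20.1,1.9],[-7.8,-20.1,1.9],[-7.8,-20.1,1.9],[-7.8,-20.1,1.9]], "delta_rot": [[0.012,-0.01,0],[0.012,-0.01,0],[0.012,-0.01,0],[0.012,-0.01,0],[0.012,-0.01,0],[0.012,-0.01,0],[0.012,-0.01,0],[0.012,-0.01,0]]}}

```text
time: 15.17
tool_pos: [0.4438, 0.0775, 0.2103]
tcp_rot: [2.216, 2.225, 0.004]
wrist_force: [0.5, 0.1, 0.3]
width: 0.998
```

```bash
python3 - <<'E'
from h import *
go(.443,.078,.091)
E
```

```text
slide cm [ 0.04 -0.11 11.93] rot [ 0.002 -0.001  0.004] t 15.17 pos [0.4438 0.0775 0.2103] w 0.998
```

Call:
{"op": "play_rows", "data": {"slide": [[0,-0.1,3],[0,-0.1,7],[0,-0.1,10],[0,-0.1,11.5],[0,-0.1,11.9],[0,-0.1,11.9]], "delta_rot": [[0,0,0],[0,0,0],[0,0,0],[0,0,0],[0,0,0],[0,0,0]]}}

```text
time: 15.67
tool_pos: [0.4436, 0.0779, 0.0903]
tcp_rot: [-2.216, -2.226, -0.001]
wrist_force: [0.4, -0.4, 0.6]
width: 1.0
```

Call:
{"op": "play_rows", "data": {"slide": [[0,0,0],[0,0,0],[0,0,0],[0,0,0],[0,0,0],[0,0,0],[0,0,0],[0,0,0],[0,0,0],[0,0,0],[0,0,0]], "delta_rot": [[0,0,0],[0,0,0],[0,0,0],[0,0,0],[0,0,0],[0,0,0],[0,0,0],[0,0,0],[0,0,0],[0,0,0],[0,0,0]], "hand": 0, "force": 50}}

```text
time: 16.58
tool_pos: [0.4445, 0.078, 0.0916]
tcp_rot: [2.216, 2.226, 0.004]
wrist_force: [-2.0, -0.1, 6.5]
width: 0.37
```

Call:
{"op": "play_rows", "data": {"slide": [[0,0,-1],[0,0,-3],[0,0,-6],[0,0,-10],[0,0,-13],[0,0,-14],[0,0,-14]], "delta_rot": [[0,0,0],[0,0,0],[0,0,0],[0,0,0],[0,0,0],[0,0,0],[0,0,0]]}}

```text
time: 17.17
tool_pos: [0.4464, 0.0782, 0.2356]
tcp_rot: [2.212, 2.222, 0.013]
wrist_force: [0.2, 0.1, -2.7]
width: 0.373
```

```bash
python3 - <<'E'
from h import *
go(.634,-.163,.23)
E
```

```text
slide cm [-24.2   18.64   0.7 ] rot [ 0.01  -0.002  0.005] t 17.17 pos [0.4464 0.0782 0.2356] w 0.373
```

Call:
{"op": "play_rows", "data": {"slide": [[-2,1.5,0.3],[-5,3.8,0.5],[-8.5,6.5,0.7],[-12,9.2,0.7],[-15.5,12,0.7],[-19,14.6,0.7],[-22,17,0.7],[-23.7,18.2,0.7],[-24.2,18.6,0.7],[-24.2,18.6,0.7],[-24.2,18.6,0.7]], "delta_rot": [[0,0,0],[0,0,0],[0,0,0],[0,0,0],[0,0,0],[0,0,0],[0,0,0],[0,0,0],[0,0,0],[0,0,0],[0,0,0]]}}

```text
time: 18.08
tool_pos: [0.6319, -0.1623, 0.2271]
tcp_rot: [2.217, 2.225, 0.01]
wrist_force: [-0.1, 0.7, -2.7]
width: 0.371
```

```bash
python3 - <<'E'
from h import *
go(.634,-.163,.096)
c=read_camera("side"); save(c,"s4.png")
E
```

```text
slide cm [-0.12  0.15 13.11] rot [ 0.005 -0.004  0.004] t 18.08 pos [ 0.6319 -0.1623  0.2271] w 0.371
```

View pics/s4.png

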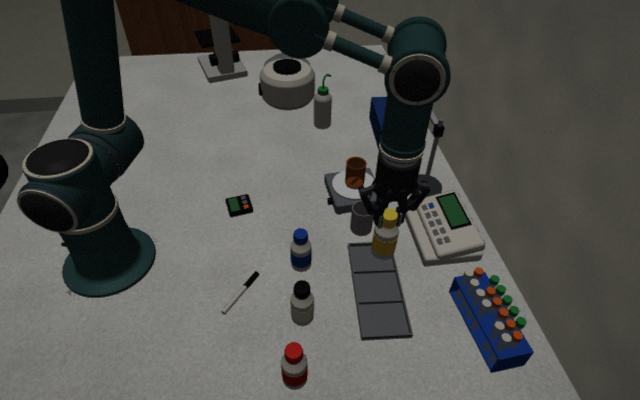

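Call:
{"op": "play_rows", "data": {"slide": [[-0.1,0.2,3],[-0.1,0.2,6.5],[-0.1,0.2,9.5],[-0.1,0.2,11.3],[-0.1,0.2,12.2],[-0.1,0.2,12.7],[-0.1,0.2,13],[-0.1,0.2,13.1],[-0.1,0.2,13.1]], "delta_rot": [[0,0,0],[0,0,0],[0,0,0],[0,0,0],[0,0,0],[0,0,0],[0,0,0],[0,0,0],[0,0,0]]}}

```text
time: 18.88
tool_pos: [0.6357, -0.1623, 0.0985]
tcp_rot: [2.213, 2.224, 0.013]
wrist_force: [-0.3, 0.2, -2.0]
width: 0.37
```

Call:
{"op": "play_rows", "data": {"slide": [[0,0,0.1],[0,0,0.2],[0,0,0.25],[0,0,0.25]], "delta_rot": [[0,0,0],[0,0,0],[0,0,0],[0,0,0]]}}

```text
time: 19.22
tool_pos: [0.636, -0.1624, 0.0965]
tcp_rot: [2.213, 2.224, 0.013]
wrist_force: [-0.4, 0.3, -1.7]
width: 0.373
```

Call:
{"op": "play_rows", "data": {"slide": [[0,0,0.1],[0,0,0.15],[0,0,0.15]], "delta_rot": [[0,0,0],[0,0,0],[0,0,0]]}}

```text
time: 19.47
tool_pos: [0.6362, -0.1625, 0.0956]
tcp_rot: [2.212, 2.223, 0.013]
wrist_force: [-2.3, 0.9, 2.8]
width: 0.372
```

Touching down. Release and retreat.

Call:
{"op": "play_rows", "data": {"slide": [[0,0,0],[0,0,0],[0,0,0],[0,0,0],[0,0,0],[0,0,0],[0,0,0],[0,0,0]], "delta_rot": [[0,0,0],[0,0,0],[0,0,0],[0,0,0],[0,0,0],[0,0,0],[0,0,0],[0,0,0]], "hand": 1}}

```text
time: 20.13
tool_pos: [0.6361, -0.1625, 0.0956]
tcp_rot: [2.212, 2.223, 0.013]
wrist_force: [-0.2, 0.3, -0.1]
width: 1.0
```

Call:
{"op": "play_rows", "data": {"slide": [[0,0,-1],[0,0,-4],[0,0,-8],[0,0,-11],[0,0,-12],[0,0,-12]], "delta_rot": [[0,0,0],[0,0,0],[0,0,0],[0,0,0],[0,0,0],[0,0,0]]}}

```text
time: 20.63
tool_pos: [0.6378, -0.1637, 0.2215]
tcp_rot: [2.207, 2.218, 0.02]
wrist_force: [0.9, 0.1, 0.5]
width: 1.001
```

```bash
python3 - <<'E'
from h import *
go(.464,-.070,.21)
E
```

```text
slide cm [  9.45 -17.35   0.83] rot [0.018 0.    0.005] t 20.63 pos [ 0.6378 -0.1637  0.2215] w 1.001
```

Call:
{"op": "play_rows", "data": {"slide": [[9.5,-17.4,0.8],[9.5,-17.4,0.8],[9.5,-17.4,0.8],[9.5,-17.4,0.8],[9.5,-17.4,0.8],[9.5,-17.4,0.8],[9.5,-17.4,0.8],[9.5,-17.4,0.8]], "delta_rot": [[0.018,0,0.005],[0.018,0,0.005],[0.018,0,0.005],[0.018,0,0.005],[0.018,0,0.005],[0.018,0,0.005],[0.018,0,0.005],[0.018,0,0.005]]}}

```text
time: 21.3
tool_pos: [0.4635, -0.0696, 0.2096]
tcp_rot: [2.221, 2.221, -0.0]
wrist_force: [0.6, -0.7, -0.5]
width: 0.999
```

```bash
python3 - <<'E'
from h import *
go(.464,-.070,.091)
E
```

```text
slide cm [-0.04  0.05 11.86] rot [0. 0. 0.] t 21.3 pos [ 0.4635 -0.0696  0.2096] w 0.999
```

Call:
{"op": "play_rows", "data": {"slide": [[0,0,3],[0,0,7],[0,0,10],[0,0,11.5],[0,0,11.9],[0,0,11.9]], "delta_rot": [[0,0,0],[0,0,0],[0,0,0],[0,0,0],[0,0,0],[0,0,0]]}}

```text
time: 21.8
tool_pos: [0.4631, -0.0699, 0.0888]
tcp_rot: [-2.22, -2.219, 0.004]
wrist_force: [1.0, -0.5, 0.6]
width: 1.0
```

Call:
{"op": "play_rows", "data": {"slide": [[0,0,0],[0,0,0],[0,0,0],[0,0,0],[0,0,0],[0,0,0],[0,0,0],[0,0,0],[0,0,0],[0,0,0],[0,0,0]], "delta_rot": [[0,0,0],[0,0,0],[0,0,0],[0,0,0],[0,0,0],[0,0,0],[0,0,0],[0,0,0],[0,0,0],[0,0,0],[0,0,0]], "hand": 0}}

```text
time: 22.72
tool_pos: [0.4644, -0.0702, 0.0903]
tcp_rot: [-2.222, -2.221, 0.001]
wrist_force: [0.1, -0.0, 6.0]
width: 0.367
```

Call:
{"op": "play_rows", "data": {"slide": [[0,0,-1],[0,0,-3],[0,0,-6],[0,0,-10],[0,0,-13],[0,0,-14],[0,0,-14]], "delta_rot": [[0,0,0],[0,0,0],[0,0,0],[0,0,0],[0,0,0],[0,0,0],[0,0,0]]}}

```text
time: 23.3
tool_pos: [0.4666, -0.0705, 0.2342]
tcp_rot: [2.217, 2.217, 0.005]
wrist_force: [0.7, 0.2, -1.2]
width: 0.374
```

```bash
python3 - <<'E'
from h import *
go(.628,-.249,.235)
E
```

```text
slide cm [-17.85  16.14   0.06] rot [ 0.007  0.002 -0.   ] t 23.3 pos [ 0.4666 -0.0705  0.2342] w 0.374
```

Call:
{"op": "play_rows", "data": {"slide": [[-1.5,1.4,0],[-4,3.6,0],[-7,6.3,0],[-10,9,0],[-13,11.7,0],[-15.8,14.2,0],[-17.3,15.6,0],[-17.9,16.1,0],[-17.9,16.1,0],[-17.9,16.1,0]], "delta_rot": [[0,0,0],[0,0,0],[0,0,0],[0,0,0],[0,0,0],[0,0,0],[0,0,0],[0,0,0],[0,0,0],[0,0,0]]}}

```text
time: 24.13
tool_pos: [0.626, -0.2487, 0.2329]
tcp_rot: [2.221, 2.22, 0.003]
wrist_force: [0.6, 0.8, -0.9]
width: 0.372
```

```bash
python3 - <<'E'
from h import *
go(.628,-.249,.097)
E
```

```text
slide cm [-0.04  0.17 13.59] rot [ 0.002 -0.001 -0.001] t 24.13 pos [ 0.626  -0.2487  0.2329] w 0.372
```

Call:
{"op": "play_rows", "data": {"slide": [[0,0.2,3],[0,0.2,6.5],[0,0.2,10],[0,0.2,12],[0,0.2,12.9],[0,0.2,13.3],[0,0.2,13.5],[0,0.2,13.6],[0,0.2,13.6],[0,0.2,13.6]], "delta_rot": [[0,0,0],[0,0,0],[0,0,0],[0,0,0],[0,0,0],[0,0,0],[0,0,0],[0,0,0],[0,0,0],[0,0,0]]}}

```text
time: 24.97
tool_pos: [0.6296, -0.2491, 0.0992]
tcp_rot: [2.219, 2.218, 0.005]
wrist_force: [-0.3, 0.6, -1.4]
width: 0.37
```

Call:
{"op": "play_rows", "data": {"slide": [[0,0,0.1],[0,0,0.2],[0,0,0.25],[0,0,0.25]], "delta_rot": [[0,0,0],[0,0,0],[0,0,0],[0,0,0]]}}

```text
time: 25.3
tool_pos: [0.6296, -0.2491, 0.0968]
tcp_rot: [2.219, 2.218, 0.005]
wrist_force: [0.3, 0.5, -1.8]
width: 0.373
```

Call:
{"op": "play_rows", "data": {"slide": [[0,0,0.1],[0,0,0.2],[0,0,0.25],[0,0,0.25]], "delta_rot": [[0,0,0],[0,0,0],[0,0,0],[0,0,0]]}}

```text
time: 25.63
tool_pos: [0.6297, -0.2492, 0.0945]
tcp_rot: [2.219, 2.218, 0.005]
wrist_force: [0.3, 0.8, 0.5]
width: 0.365
```

Call:
{"op": "play_rows", "data": {"slide": [[0,0,0],[0,0,0],[0,0,0],[0,0,0],[0,0,0],[0,0,0],[0,0,0],[0,0,0]], "delta_rot": [[0,0,0],[0,0,0],[0,0,0],[0,0,0],[0,0,0],[0,0,0],[0,0,0],[0,0,0]], "hand": 1}}

```text
time: 26.3
tool_pos: [0.6297, -0.2492, 0.0945]
tcp_rot: [2.219, 2.218, 0.005]
wrist_force: [0.0, 0.3, -0.0]
width: 0.999
```

Call:
{"op": "play_rows", "data": {"slide": [[0,0,-1],[0,0,-4],[0,0,-8],[0,0,-11],[0,0,-12],[0,0,-12]], "delta_rot": [[0,0,0],[0,0,0],[0,0,0],[0,0,0],[0,0,0],[0,0,0]]}}

```text
time: 26.8
tool_pos: [0.6317, -0.2503, 0.2205]
tcp_rot: [2.213, 2.211, 0.01]
wrist_force: [0.6, 0.1, -0.1]
width: 0.999
```

```bash
python3 - <<'E'
from h import *
go(.421,-.349,.21)
E
```

```text
slide cm [ -9.88 -21.08   0.8 ] rot [ 0.014  0.005 -0.001] t 26.8 pos [ 0.6317 -0.2503  0.2205] w 0.999
```

Call:
{"op": "play_rows", "data": {"slide": [[-9.9,-21.1,0.8],[-9.9,-21.1,0.8],[-9.9,-21.1,0.8],[-9.9,-21.1,0.8],[-9.9,-21.1,0.8],[-9.9,-21.1,0.8],[-9.9,-21.1,0.8],[-9.9,-21.1,0.8],[-9.9,-21.1,0.8]], "delta_rot": [[0.014,0.005,0],[0.014,0.005,0],[0.014,0.005,0],[0.014,0.005,0],[0.014,0.005,0],[0.014,0.005,0],[0.014,0.005,0],[0.014,0.005,0],[0.014,0.005,0]]}}

```text
time: 27.55
tool_pos: [0.4206, -0.3486, 0.2087]
tcp_rot: [-2.221, -2.219, -0.001]
wrist_force: [-0.3, 0.2, -0.1]
width: 0.995
```

```bash
python3 - <<'E'
from h import *
go(.421,-.349,.091)
E
```

```text
slide cm [-0.06  0.05 11.77] rot [-0.001 -0.002 -0.001] t 27.55 pos [ 0.4206 -0.3486  0.2087] w 0.995
```

Call:
{"op": "play_rows", "data": {"slide": [[0,0,3],[0,0,7],[0,0,10],[0,0,11.4],[0,0,11.7],[0,0,11.7]], "delta_rot": [[0,0,0],[0,0,0],[0,0,0],[0,0,0],[0,0,0],[0,0,0]]}}

```text
time: 28.05
tool_pos: [0.4206, -0.3469, 0.0899]
tcp_rot: [-2.217, -2.218, -0.001]
wrist_force: [0.4, 0.2, 0.4]
width: 0.999
```

Call:
{"op": "play_rows", "data": {"slide": [[0,0,0],[0,0,0],[0,0,0],[0,0,0],[0,0,0],[0,0,0],[0,0,0],[0,0,0],[0,0,0],[0,0,0],[0,0,0]], "delta_rot": [[0,0,0],[0,0,0],[0,0,0],[0,0,0],[0,0,0],[0,0,0],[0,0,0],[0,0,0],[0,0,0],[0,0,0],[0,0,0]], "hand": 0}}

```text
time: 28.97
tool_pos: [0.4216, -0.3478, 0.0914]
tcp_rot: [-2.219, -2.22, -0.002]
wrist_force: [0.5, 0.9, 5.9]
width: 0.37
```

Call:
{"op": "play_rows", "data": {"slide": [[0,0,-1],[0,0,-3],[0,0,-6],[0,0,-10],[0,0,-13.5],[0,0,-16],[0,0,-16]], "delta_rot": [[0,0,0],[0,0,0],[0,0,0],[0,0,0],[0,0,0],[0,0,0],[0,0,0]]}}

```text
time: 29.55
tool_pos: [0.4242, -0.3506, 0.2592]
tcp_rot: [2.215, 2.215, 0.003]
wrist_force: [1.4, -0.7, -0.7]
width: 0.369
```

```bash
python3 - <<'E'
from h import *
go(.640,-.077,.25)
E
```

```text
slide cm [27.36 21.57  0.93] rot [0.008 0.005 0.   ] t 29.55 pos [ 0.4242 -0.3506  0.2592] w 0.369
```

Call:
{"op": "play_rows", "data": {"slide": [[1.8,1.4,0],[4.5,3.6,0],[7.5,6,0],[10.7,8.4,0],[13.9,10.9,0],[17.1,13.4,0],[20.3,15.9,0],[23.3,18.3,0],[25.8,20.3,0],[27,21.3,0],[27.4,21.6,0],[27.4,21.6,0]], "delta_rot": [[0,0,0],[0,0,0],[0,0,0],[0,0,0],[0,0,0],[0,0,0],[0,0,0],[0,0,0],[0,0,0],[0,0,0],[0,0,0],[0,0,0]]}}

```text
time: 30.55
tool_pos: [0.6398, -0.0759, 0.2582]
tcp_rot: [2.214, 2.218, -0.0]
wrist_force: [-1.5, -0.7, -1.7]
width: 0.371
```

```bash
python3 - <<'E'
from h import *
go(.640,-.077,.0975)
c=read_camera("side"); save(c,"s5.png")
E
```

```text
slide cm [-0.02 -0.06 16.07] rot [0.005 0.005 0.002] t 30.55 pos [ 0.6398 -0.0759  0.2582] w 0.371
```

View pics/s5.png

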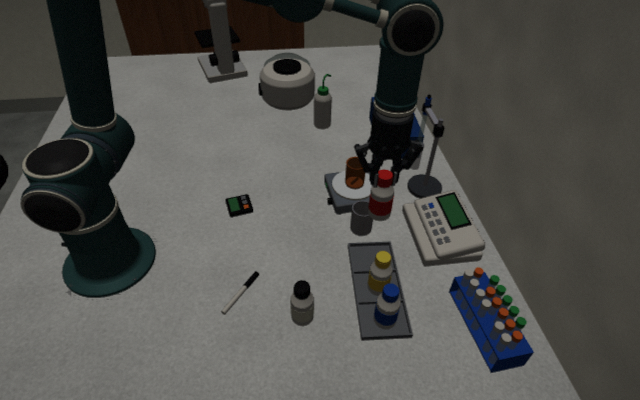

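Call:
{"op": "play_rows", "data": {"slide": [[0,0,3],[0,0,6.5],[0,0,10],[0,0,13],[0,0,14.8],[0,0,15.6],[0,0,16],[0,0,16.1],[0,0,16.1],[0,0,16.1]], "delta_rot": [[0.005,0.005,0],[0.005,0.005,0],[0.005,0.005,0],[0.005,0.005,0],[0.005,0.005,0],[0.005,0.005,0],[0.005,0.005,0],[0.005,0.005,0],[0.005,0.005,0],[0.005,0.005,0]]}}

```text
time: 31.43
tool_pos: [0.6416, -0.0786, 0.0997]
tcp_rot: [2.218, 2.219, 0.002]
wrist_force: [0.3, -0.2, -0.9]
width: 0.366
```

Call:
{"op": "play_rows", "data": {"slide": [[0,0,0.1],[0,0,0.2],[0,0,0.2],[0,0,0.2]], "delta_rot": [[0,0,0],[0,0,0],[0,0,0],[0,0,0]]}}

```text
time: 31.77
tool_pos: [0.6418, -0.0785, 0.0982]
tcp_rot: [2.218, 2.219, 0.003]
wrist_force: [-0.9, -0.0, -2.0]
width: 0.372
```

Call:
{"op": "play_rows", "data": {"slide": [[0,0,0.1],[0,0,0.2],[0,0,0.3],[0,0,0.3]], "delta_rot": [[0,0,0],[0,0,0],[0,0,0],[0,0,0]]}}

```text
time: 32.1
tool_pos: [0.642, -0.0786, 0.0956]
tcp_rot: [2.217, 2.219, 0.003]
wrist_force: [-0.1, -0.7, 2.0]
width: 0.37
```

Call:
{"op": "play_rows", "data": {"slide": [[0,0,0],[0,0,0],[0,0,0],[0,0,0],[0,0,0],[0,0,0],[0,0,0],[0,0,0]], "delta_rot": [[0,0,0],[0,0,0],[0,0,0],[0,0,0],[0,0,0],[0,0,0],[0,0,0],[0,0,0]], "hand": 1}}

```text
time: 32.77
tool_pos: [0.642, -0.0786, 0.0956]
tcp_rot: [2.217, 2.219, 0.003]
wrist_force: [-0.3, -0.1, 0.1]
width: 0.995
```

Call:
{"op": "play_rows", "data": {"slide": [[0,0,-1],[0,0,-4],[0,0,-8],[0,0,-12],[0,0,-16],[0,0,-20],[0,0,-20]], "delta_rot": [[0,0,0],[0,0,0],[0,0,0],[0,0,0],[0,0,0],[0,0,0],[0,0,0]]}}

```text
time: 33.35
tool_pos: [0.6456, -0.0789, 0.3083]
tcp_rot: [2.207, 2.208, 0.02]
wrist_force: [1.7, 0.2, 2.0]
width: 1.001
```

Call:
{"op": "play_rows", "data": {"slide": [[0,-4,0],[0,-8,0],[0,-12,0],[0,-16,0],[0,-20,0],[0,-22,0],[0,-22,0]], "delta_rot": [[0,0,0],[0,0,0],[0,0,0],[0,0,0],[0,0,0],[0,0,0],[0,0,0]]}}

```text
time: 33.93
tool_pos: [0.422, -0.0788, 0.3038]
tcp_rot: [2.207, 2.207, 0.019]
wrist_force: [0.8, -0.1, 0.4]
width: 0.999
```

```bash
python3 - <<'E'
from h import *
s=read_state();print(s["time"],s["tool_pos"])
cs=read_camera("side");ct=read_camera("top")
cv2.imwrite("pics/f_s.png",cv2.resize(cs["image"][80:360,220:500,::-1],None,fx=2.1,fy=2.1,interpolation=cv2.INTER_CUBIC)); save(ct,"f_t.png")
a=np.radians(-4.2)
def fr(p,o):
    d=np.array(p[:2])-o; return np.round([np.cos(a)*d[0]+np.sin(a)*d[1],-np.sin(a)*d[0]+np.cos(a)*d[1]],3)
tr=np.array([.635,-.162])
for n,c in(("side",cs),("top",ct)):
    P=cloud(c)
    for k,xy,zl,zh in(("red",(.642,-.0785),.09,.13),("yellow",(.636,-.1625),.09,.13),("blue",(.63,-.249),.09,.13),("steel",(.637,.031),.06,.085),("amber",(.6395,.1565),.11,.13),("black",(.4505,-.215),.09,.13)):
        m=(np.hypot(P[...,0]-xy[0],P[...,1]-xy[1])<.045)&(P[...,2]>zl)&(P[...,2]<zh); Q=P[m]
        if len(Q)<10: print(n,k,len(Q));continue
        ce=(np.percentile(Q,2,0)+np.percentile(Q,98,0))/2
        print(n,k,len(Q),np.round(ce,3),"z98",round(np.percentile(Q[:,2],98),4),"trayframe",fr(ce,tr),"stir",np.round(ce[:2]-[.639,.1555],3))
E
```

```text
33.9333 [ 0.42195226 -0.07883967  0.30383403]
side red 213 [ 0.642 -0.084  0.106] z98 0.1192 trayframe [0.002 0.079] stir [ 0.003 -0.239]
side yellow 242 [ 0.636 -0.164  0.108] z98 0.1195 trayframe [ 0.001 -0.002] stir [-0.003 -0.319]
side blue 274 [ 0.63  -0.25   0.107] z98 0.1194 trayframe [ 0.001 -0.088] stir [-0.009 -0.405]
side steel 226 [0.635 0.03  0.069] z98 0.0767 trayframe [-0.014  0.192] stir [-0.004 -0.125]
side amber 169 [0.639 0.156 0.117] z98 0.1239 trayframe [-0.019  0.317] stir [0. 0.]
side black 263 [ 0.452 -0.216  0.104] z98 0.1152 trayframe [-0.179 -0.068] stir [-0.187 -0.372]
top red 97 [ 0.64 -0.08  0.11] z98 0.1217 trayframe [-0.001  0.082] stir [ 0.001 -0.235]
top yellow 104 [ 0.633 -0.16   0.108] z98 0.1226 trayframe [-0.002  0.002] stir [-0.006 -0.315]
top blue 102 [ 0.628 -0.246  0.111] z98 0.1225 trayframe [-0.001 -0.084] stir [-0.011 -0.401]
top steel 79 [0.633 0.031 0.071] z98 0.0806 trayframe [-0.017  0.193] stir [-0.006 -0.124]
top amber 82 [0.637 0.157 0.119] z98 0.1282 trayframe [-0.021  0.319] stir [-0.002  0.002]
top black 0
```

View pics/f_s.png

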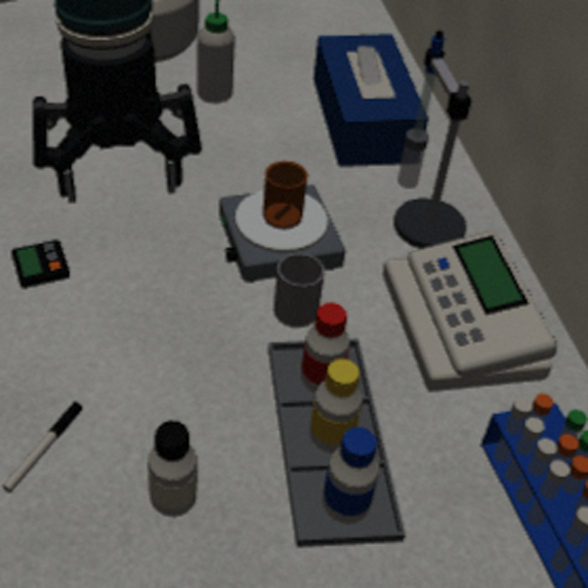

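View pics/f_t.png

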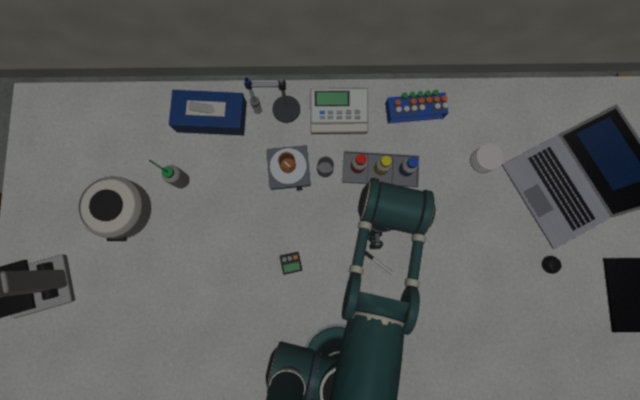

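```bash
python3 -c "
from h import *
print(finish_job())"
```

```text
the job is handed in; nothing more can be done
None
```

The bench is set up and the job is handed in. It took about 34 s of the 122 s allowed, and the hand-in gave no verdict.

- **Bottles:** red, yellow and blue stand in the tray's left, middle and right bays. Both cameras put each within about 7 mm of its bay centre.
- **Amber beaker:** it stands on the stirrer plate within about 3 mm of the centre. The wrist force read about 6 N at touchdown, and I let go only after contact.
- **Steel beaker:** it stands on the bench in the gap, about 125 mm from the stirrer's centre and 190 mm from the tray's in y. It is within 2 cm of both centrelines in x.
- **Upright and heights:** everything looks upright in the last pictures. Cap and rim heights from the side camera agree with each piece resting on its floor or plate to 1–2 mm. I judged upright by eye and did not measure the angle.
- **Left in place:** the black-capped bottle measured within 2 mm of where it started. The wash bottle looks unmoved in the pictures, but I did not measure it. The gripper ended open and clear at z = 0.30 m.

**Disagreements:**
- The two cameras differ by 2–4 mm throughout, and the top camera reads 2–4 mm higher than the side one. Both differences are well inside the tolerances.
- In the final check the arm hid the black-capped bottle from the top camera, so only the side camera confirmed it.

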